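# Index the fluorometer's filter slide to its third click

## Robot

A 6-joint arm with a two-finger parallel gripper is mounted at the origin on a cart in front of the work surface, level with it; the furniture and walls round the work are solid. World frame = base frame: x ahead of the robot, y to its left, z up, the work surface at z = 0. Lengths are in m, angles in rad, forces in N, time in s.
With the tool pointing down it reaches from about 0.375 to 0.975 m from the base axis. Payload 3.8 kg.
Tool frame: the origin (TCP) lies at the very end of the fingers, on their centre line; the grasp point (between the pads) lies 19 mm behind it; z points along the fingers, y is the line along which they close (so a half turn about z gives the same grasp; the last joint's range is limited). The gripper opens to 85 mm and grips with 20 to 120 N. Pads are 22 mm wide; open, the fingers measure 114 mm over their backs; the gripper's body (76 mm by 85 mm) begins 54 mm behind the grasp point. The pads swing forward as they close: fully open they stand 13 mm farther back than shut.
Start: joints at [-1.166, 0.264, 1.604, -0, 1.274, -0.037], TCP at [0.289, -0.61, 0.205] pointing down, gripper open.
Joint ranges: [-2.63, 2.63], [-0.94, 2.18], [0.31, 2.57], [-1.31, 4.45], [0, 2.66], [-2.55, 2.55]. Speed limits (rad/s): [2.57, 2.57, 3.14, 3.14, 3.14, 3.14].

## Interface

Orientations are given as [roll, pitch, yaw] about the fixed x, y, z axes, in that order (R = Rz(yaw) Ry(pitch) Rx(roll)).
In Python, from rig import ctrl gives the robot as it stands.
- The arm moves only by the tool carry_out, never from a script. Its argument "targets" is a list that holds one entry, the list of rows, each a list of 7 numbers: the opening, from 0 (shut) to 1 (fully open), then the shift along the tool's x, y, z in m, then the turn, a rotation vector about the tool's x, y, z in rad. In form: [[[hand, dx, dy, dz, rx, ry, rz], ...]]. A call has 1 to 8 rows; each row is the pose to reach, as a shift and turn from the pose commanded when the call began, along the tool's axes at that moment; what a row does not reach only later rows make up. A row lasts 1/12 s, in which the tool goes at most 41.7 mm and 7.16 degrees, less where a joint would pass 70% of its speed; a pose out of reach is approached as far as the arm can. A call with a gripper value outside its range is refused whole. The fingers move at their own pace and stop on an object; "grip_force" is the grip in N (left out, the last holds). Time passes only in rows, so rows that repeat a pose let the fingers close. It gives the time, the measured TCP pose, the force, the opening and the grip force at its end, in the units of the state.
- ctrl.state(): the state, without advancing time (a new reading comes with each control period).
- ctrl.get_image(name): name is "side" or "top" or "wrist"; returns the picture (384x512x3 uint8, red, green, blue); there is no depth.
- ctrl.camera_model(name): a dict with "fov_y" (degrees; the focal length in pixels is half the picture's height over the tangent of half this angle, whatever the lens; pixels are square), "cx", "cy" (the principal point, pixels), "extrinsics" (4x4, takes a point from camera to world coordinates). Camera axes: x right, y down, z forward; pixel columns grow to the right and rows downward; lengths in m; the calibration is good to about 2 mm. A picture is of the moment at which its call begins: read the wrist's pose just before it. camera_model takes no time and is no camera call; for the wrist camera it gives the pose at the moment of the call.
- ctrl.job_done(): hands the job in; it is judged then, once.
The state is a dict: "time_s": time; "q": joint angles; "joint_velocities": joint speeds; "tau": joint torques, N m; "ee_pos": TCP position; "ee_rot": TCP orientation; "wrist_force": force on the tool from outside, world axes, zero at the start; "ft_torque": the same for the moment, N m; "gripper_width": finger opening in m; "gripper_force": force on a finger pad.
Only numpy, scipy, OpenCV 4.12 (cv2) and the standard library are available. Lean on these libraries where they do the work, as an engineer would, in place of code of your own. Each camera call takes 0.05 s, during which the arm holds its last target. There are 200 camera calls.

## Task

On the bench fluorometer, push the filter lever right back to its home position at the brass screw, then push it forward click by click, counting three clicks, and leave it resting in the third detent without ever running past it. Only push it gently with a fingertip or the outside of the fingers: do not pinch it, and do not disturb the things standing and lying around it.

Things in the scene. Friction and masses are not known exactly. Their poses are not given: they have to be found in the camera images.
- fluorometer: low grey instrument case fixed to the bench, 150 (x) x 180 (y) mm, with an aluminium deck 52 mm above the bench. Origin: centre of its underside. z up; y: sliding direction of the lever (+y forward, away from the brass screw); x: across, away from the robot at yaw 0 (yaw up to 0.5 rad either way). A 26 mm round socket stands 12 mm out of its +y side, 15 to 41 mm above the bench.
- sample_port (a point): top centre of the round capped sample port on the far half of the deck, 58 mm across, standing 24 mm above the deck; fixed, not used. A flat black display, 34 x 48 mm and 5 mm high, lies beside it at x +44, y -45 mm of the case.
- lever_mid (a point): middle of the filter lever, an upright black paddle 30 mm wide across the slot, 14 mm thick along it, from 11 to 48 mm above the deck (63 to 100 mm above the bench), on a thin stem; its two broad ribbed faces look along the slot. This point is 82 mm above the bench. Axes are those of the case. The slot is straight, at x = -35 mm of the case, lever middle from y = -40 (home) to +40 mm; six dark ticks beside it mark the detents.
- stop_screw (a point): top centre of the brass screw, 17 mm across and 7 mm high above the deck, that marks the home end of the slot; 31 mm behind the lever's middle when the lever is home.
- filter_lever (a joint): lever position along the slot, m: 0 in the home detent, growing forward (+y). Detents every 16 mm: 0, 0.016, 0.032, 0.048 (third click), 0.064, 0.080; hard stops 3 mm beyond the ends. It resists with about 4 to 6 N on leaving a detent, fading to 0 at the crest 8 mm on, then snaps by itself into the next, up to 8 mm ahead of the finger. Starts between 0.012 and 0.036.
- vial_5: loose upright sample vial with a screw cap, 27 mm across, 68 mm high, near the +y end of the case; a bystander; origin under its centre
- beaker_100: loose small clear beaker, 60 mm across, 70 mm high, near the -y end of the case; a bystander; origin under its centre
- ph_pen: loose pocket pH meter lying on the bench, 149 x 30 x 20 mm; a bystander; long axis y; origin under its centre
- marker: loose marker pen lying in front of the case, 135 x 18 x 18 mm; a bystander; long axis y; origin under its centre
- forceps: loose steel forceps lying on the bench, 138 x 18 x 10 mm; a bystander; long axis y; origin under its centre
- air_stone: loose air stone, 58 x 25 x 25 mm, lying beyond the vial; a bystander; long axis y; origin under its centre
Things that resemble listed ones, but are neither listed nor needed, are in the scene too. There is more than one size of the fluorometer; the one meant has the size given above.

How it is judged:
On the way, in this order (a step that is already met when the one before it is completed fails the run):
1. the lever is back in its home detent by the brass screw (value of joint filter_lever below 0.003 m), for 0.2 s.
2. the lever has been clicked forward into the third detent (value of joint filter_lever between 0.045 and 0.051 m), for 0.2 s.
At the end, for the whole second after the job is handed in: the lever rests still in the third detent (joint 0.048 within 3 mm), and no bystander is more than 15 mm from where it stood (all of step 2 and velocity of joint filter_lever between -0.005 and 0.005 m/s and distance of each of vial_5, beaker_100, ph_pen, marker, forceps, air_stone from where it was at the start of the episode below 0.015 m); the robot touches nothing.
It fails at once if the lever ran past the third detent (beyond the crest toward the fourth) (value of joint filter_lever above 0.057 m).
It fails at once if the lever was pinched: fingers on both broad faces at once (contact force between the fingers and filter_lever_c2 above 0.5 N and contact force between the fingers and filter_lever_c3 above 0.5 N).
It fails at once if the lever was pushed with the arm or the gripper's body instead of the fingers (contact force between the arm and filter_lever above 1 N).
It fails at once if the lever was forced or squeezed (more than 25 N) (contact force between the fingers and filter_lever above 25 N).
It fails at once if a bystander was moved by more than 15 mm, lifted or knocked over (distance of any of vial_5, beaker_100, ph_pen, marker, forceps, air_stone from where it was at the start of the episode above 0.015 m or angle between any of vial_5, beaker_100's own z axis and vertical above 0.5 rad).
It also fails if it takes over 67 s, if anything falls off the work surface, if the arm or the gripper's body presses on something with over 40 N, if the wrist force passes 120 N, or if a joint passes its speed limit or range.

## Working session

There is one attempt and no reset: what is moved stays moved. The work goes in short steps, Python scripts to look and compute and a tool call to move; the robot and the scene stay as the last step left them, time stands still between calls to the robot, and variables do not carry over. Pictures are saved under pics/ and viewed, at most 10 in all, crops included, and the job is handed in when it is done.

Besides the shell and the picture viewer there is one more tool, called after "Emit:" as name(argument=value, ...) on one line, values as JSON. carry_out: Moves the arm, as the interface text tells. Its arguments: {"type":"object","properties":{"targets":{"type":"array"},"grip_force":{"type":"number"}},"required":["targets"]}

```bash
mkdir -p pics; ls
python3 - <<'E'
from rig import ctrl
import cv2,numpy as np
np.set_printoptions(precision=4,suppress=True)
s=ctrl.state();print(s)
for n in["side","top"]:
    im=ctrl.get_image(n);cv2.imwrite(f"pics/{n}0.png",im[:,:,::-1]);print(n,ctrl.camera_model(n))
a=cv2.imread("pics/side0.png");b=cv2.imread("pics/top0.png")
E
```

```text
pics
{'time_s': 0.0, 'q': array([-1.1659,  0.2648,  1.6054,  0.    ,  1.2737, -0.0369]), 'joint_velocities': array([ 0.0006, -0.001 , -0.0002, -0.0006,  0.0008,  0.0019]), 'tau': array([ -0.0016, -51.5116, -36.7311,  -0.0003,   0.0129,   0.    ]), 'ee_pos': array([ 0.2883, -0.6094,  0.2035]), 'ee_rot': array([-3.1393, -0.0001,  0.4419]), 'wrist_force': array([ 0.1778, -0.5431, -0.1024]), 'ft_torque': array([-0.0003,  0.0761, -0.0245]), 'gripper_force': 0.0, 'gripper_width': 0.08512599171978458}
side {'fov_y': 56.728435088501655, 'cx': 252.83643655260755, 'cy': 190.44196033958545, 'extrinsics': array([[ 0.9981, -0.0456,  0.0418,  0.5199],
       [-0.057 , -0.4162,  0.9075, -0.7089],
       [-0.024 , -0.9081, -0.418 ,  0.4211],
       [ 0.    ,  0.    ,  0.    ,  1.    ]])}
top {'fov_y': 51.31832097454381, 'cx': 252.4721341250747, 'cy': 197.10277726436647, 'extrinsics': array([[-0.0059, -0.9913,  0.1312,  0.4229],
       [-1.    ,  0.0061,  0.0012,  0.0528],
       [-0.002 , -0.1312, -0.9914,  1.095 ],
       [ 0.    ,  0.    ,  0.    ,  1.    ]])}
```

View pics/side0.png

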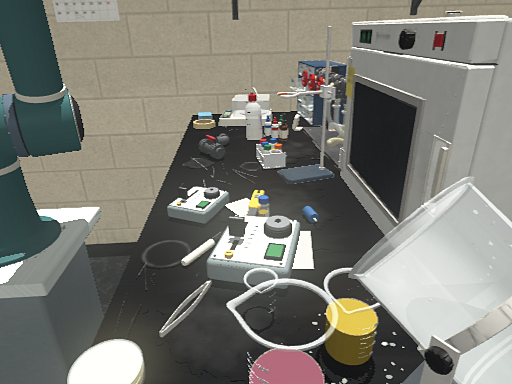

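View pics/top0.png

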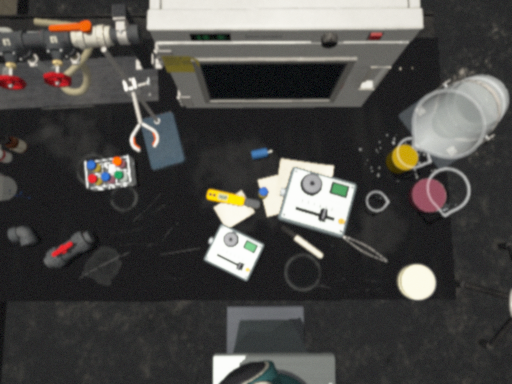

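The larger case is near top (318,201) and side (255,247). A smaller lookalike is at top (234,252). I'll zoom in on the larger one.

Run:
```python
import cv2
a=cv2.imread("pics/side0.png")[180:300,170:330];b=cv2.imread("pics/top0.png")[140:290,240:400]
cv2.imwrite("pics/s1.png",cv2.resize(a,None,fx=5,fy=5,interpolation=2));cv2.imwrite("pics/t1.png",cv2.resize(b,None,fx=4,fy=4,interpolation=2))
```

```text
(no output)
```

View pics/s1.png

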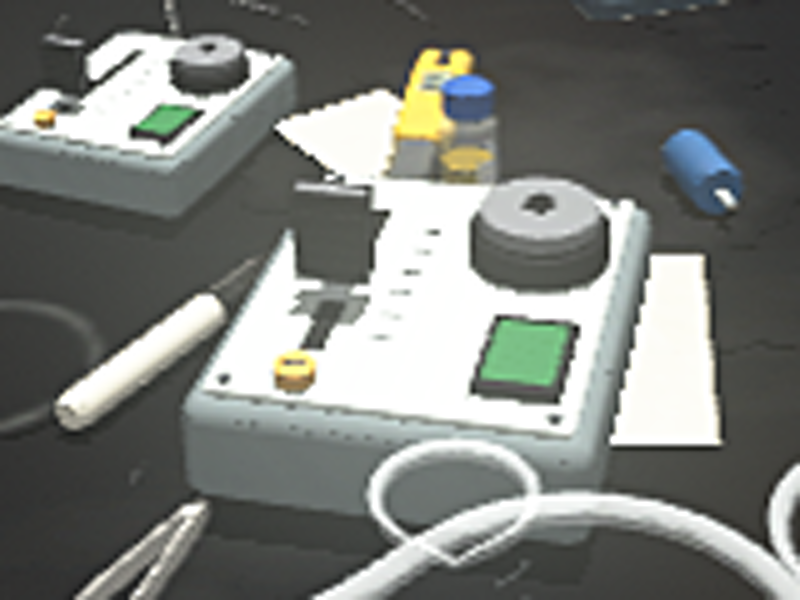

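View pics/t1.png

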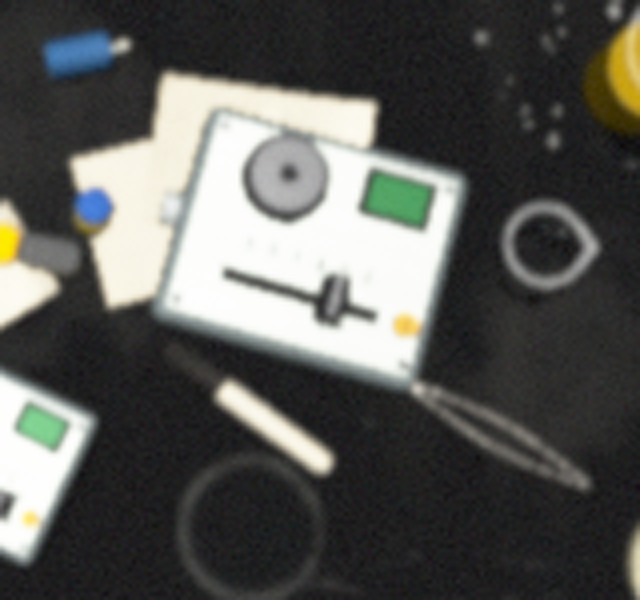

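```bash
cat > h.py <<'E'
import numpy as np
from rig import ctrl
def proj(n,P,cm=None):
    m=cm or ctrl.camera_model(n);T=np.linalg.inv(m["extrinsics"]);P=np.atleast_2d(P)@T[:3,:3].T+T[:3,3]
    f=192/np.tan(np.radians(m["fov_y"]/2));return P[:,:2]/P[:,2:]*f+[m["cx"],m["cy"]]
def world(p,L): # p=x,y,yaw of case
    c,s=np.cos(p[2]),np.sin(p[2]);L=np.atleast_2d(L);return np.c_[p[0]+c*L[:,0]-s*L[:,1],p[1]+s*L[:,0]+c*L[:,1],L[:,2]]
def ray(n,uv,z,cm=None):
    m=cm or ctrl.camera_model(n);f=192/np.tan(np.radians(m["fov_y"]/2));E=m["extrinsics"]
    d=E[:3,:3]@[(uv[0]-m["cx"])/f,(uv[1]-m["cy"])/f,1];return E[:3,3]+d*(z-E[2,3])/d[2]
E
python3 - <<'E'
from h import *
from scipy.optimize import least_squares
np.set_printoptions(precision=4,suppress=True)
t=lambda u,v:np.array([u/4+240,v/4+140]);s=lambda u,v:np.array([u/5+170,v/5+180])
for q in[(215,108),(465,180),(413,388),(155,318)]:print(ray("top",t(*q),.05))
print("screw",ray("top",t(406,325),.059),ray("side",s(295,357),.059))
print("port",ray("top",t(288,172),.076),ray("side",s(540,205),.076))
for n,f,q in(("top",t,(336,300)),("side",s,(335,187))):print(ray(n,f(*q),.1))
obs=[("top",t(406,325),(-35,-71,59)),("side",s(295,357),(-35,-71,59)),("top",t(215,108),(75,90,52)),("top",t(465,180),(75,-90,52)),("top",t(413,388),(-75,-90,52)),("top",t(155,318),(-75,90,52)),
 ("top",t(398,198),(44,-45,57)),("side",s(525,352),(44,-45,57))]
cm={n:ctrl.camera_model(n) for n in("top","side")}
fun=lambda p:np.ravel([proj(n,world(p,np.array(L)/1000.),cm[n])[0]-uv for n,uv,L in obs])
r=least_squares(fun,[.5,-.1,-.2],loss="soft_l1");print(r.x,r.fun.reshape(-1,2))
for n,f,qs in(("top",t,[(93,205),(545,245)]),("side",s,[])):
  for q in qs:print(ray(n,f(*q),.068))
for q in[(415,388),(588,485),(170,350),(325,465)]:print(ray("top",t(*q),.01))
E
```

```text
[ 0.6415 -0.0563  0.05  ]
[ 0.5919 -0.2207  0.05  ]
[ 0.4551 -0.1815  0.05  ]
[ 0.5017 -0.0143  0.05  ]
screw [ 0.4955 -0.1764  0.059 ] [ 0.4991 -0.1772  0.059 ]
port [ 0.5936 -0.0999  0.076 ] [ 0.5952 -0.1073  0.076 ]
[ 0.5085 -0.1242  0.1   ]
[ 0.5159 -0.1282  0.1   ]
[ 0.5499 -0.1189 -0.2788] [[ 0.4358 -0.4795]
 [-1.3348  0.1803]
 [-1.1945 -2.1149]
 [ 2.1304 -2.14  ]
 [ 1.4819  0.7598]
 [-0.9446 -0.3928]
 [-0.0865 -0.2908]
 [-1.025  -1.3641]]
[0.574 0.026 0.068]
[ 0.5461 -0.266   0.068 ]
[ 0.4563 -0.1918  0.01  ]
[ 0.391  -0.3053  0.01  ]
[ 0.4829 -0.0267  0.01  ]
[ 0.4052 -0.1295  0.01  ]
```

Estimated case pose is (0.550, -0.119), yaw ≈ -0.285. The lever middle is about 0.05 ahead of the screw, so it's probably in detent 1. I'll move the shut hand above a point ahead of the lever, with tool x along the slot.

Emit:
carry_out(targets=[[[0,0.027,-0.023,-0.018,0,0,0],[0,0.054,-0.046,-0.036,0,0,0],[0,0.081,-0.069,-0.05,0,0,0],[0,0.108,-0.092,-0.05,0,0,0],[0,0.135,-0.115,-0.05,0,0,0],[0,0.162,-0.138,-0.05,0,0,0],[0,0.189,-0.161,-0.05,0,0,0],[0,0.217,-0.185,-0.05,0,0,0]]], grip_force=20)

```text
time_s: 0.77
ee_pos: [0.4057, -0.3485, 0.2544]
ee_rot: [-3.141, 0.0, 0.441]
wrist_force: [0.8, -0.7, 0.0]
gripper_width: 0.0
gripper_force: 0.0
```

Emit:
carry_out(targets=[[[0,0.027,-0.023,0,0,0,-0.105],[0,0.054,-0.046,0,0,0,-0.21],[0,0.081,-0.069,0,0,0,-0.316],[0,0.108,-0.092,0,0,0,-0.422],[0,0.135,-0.115,0,0,0,-0.528],[0,0.162,-0.138,0,0,0,-0.634],[0,0.189,-0.161,0.02,0,0,-0.74],[0,0.217,-0.185,0.04,0,0,-0.844]]])

```text
time_s: 1.43
ee_pos: [0.5241, -0.089, 0.216]
ee_rot: [3.138, -0.0, 1.291]
wrist_force: [0.3, 0.3, -0.3]
gripper_width: -0.0002
gripper_force: 0.0
```

Emit:
carry_out(targets=[[[0,0,0,0,0,0,0],[0,0,0,0,0,0,0]]])

```text
time_s: 1.6
ee_pos: [0.5215, -0.0882, 0.2128]
ee_rot: [-3.137, 0.0, 1.289]
wrist_force: [-0.3, -0.6, -0.3]
gripper_width: -0.0005
gripper_force: 0.0
```

Run:
```python
from h import *
import cv2
np.set_printoptions(precision=4,suppress=True)
s=ctrl.state();print(s["time_s"],s["ee_pos"],s["ee_rot"],s["wrist_force"])
cm=ctrl.camera_model("wrist");print(cm);np.save("cm.npy",cm,allow_pickle=True)
w=ctrl.get_image("wrist")[:,:,::-1].copy()
p=[.55,-.119,-.285]
for L in[(-.035,-.071,.059),(-.035,-.04,.052),(-.035,.04,.052),(-.035,-.024,.1),(-.035,-.008,.1)]:
    uv=proj("wrist",world(p,L),cm)[0];print(L,uv);cv2.circle(w,tuple(int(round(x)) for x in uv),3,(0,0,255),1)
cv2.imwrite("pics/w1.png",cv2.resize(w,None,fx=1.5,fy=1.5))
```

```text
1.6 [ 0.5215 -0.0882  0.2128] [-3.1371  0.0004  1.2891] [-0.2795 -0.5661 -0.3199]
{'fov_y': 59.7910872053104, 'cx': 252.29797086051352, 'cy': 194.07280410287464, 'extrinsics': array([[ 0.9608, -0.2612, -0.0932,  0.5455],
       [-0.2773, -0.9096, -0.3095, -0.0087],
       [-0.0039,  0.3232, -0.9463,  0.3817],
       [ 0.    ,  0.    ,  0.    ,  1.    ]])}
(-0.035, -0.071, 0.059) [253.113  251.0875]
(-0.035, -0.04, 0.052) [253.2627 222.2115]
(-0.035, 0.04, 0.052) [253.6617 148.4468]
(-0.035, -0.024, 0.1) [253.2873 227.2333]
(-0.035, -0.008, 0.1) [253.3754 211.1096]
```

View pics/w1.png

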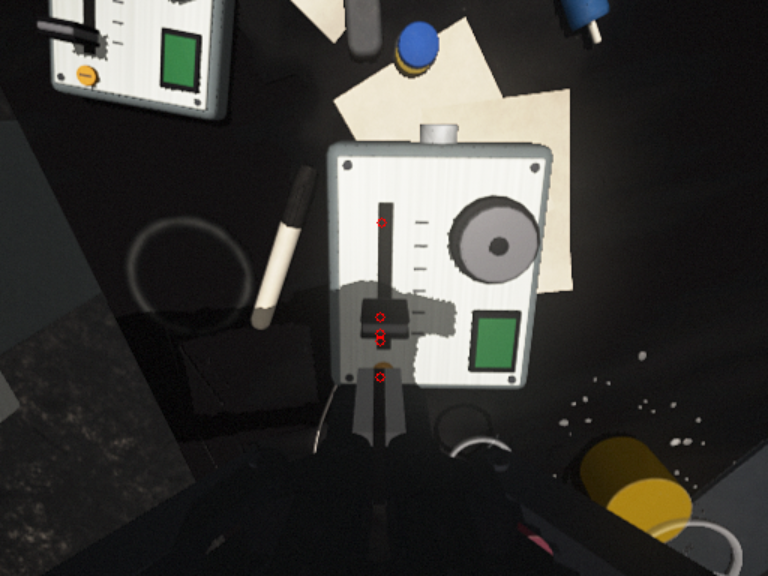

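The wrist view puts the slot at column 385 of the display image, about 4 mm further in local +x than predicted. The ticks, at rows 222 to 333, match along the slot. The lever spans rows 300–338. I'll descend in front of the lever with that correction.

Emit:
carry_out(targets=[[[0,0.005,0.004,0.03,0,0,0],[0,0.005,0.004,0.06,0,0,0],[0,0.005,0.004,0.085,0,0,0],[0,0.005,0.004,0.105,0,0,0],[0,0.005,0.004,0.12,0,0,0],[0,0.005,0.004,0.13,0,0,0],[0,0.005,0.004,0.138,0,0,0],[0,0.005,0.004,0.138,0,0,0]]])

```text
time_s: 2.32
ee_pos: [0.527, -0.0875, 0.0761]
ee_rot: [-3.14, 0.0, 1.284]
wrist_force: [0.2, 0.2, -0.7]
gripper_width: 0.0
gripper_force: 0.0
```

Run:
```python
from h import *
import cv2
np.set_printoptions(precision=4,suppress=True)
s=ctrl.state();print(s["time_s"],s["ee_pos"],s["ee_rot"],s["wrist_force"])
a=ctrl.get_image("side")[180:300,170:330,::-1];w=ctrl.get_image("wrist")[120:360,150:390,::-1]
cv2.imwrite("pics/c2.png",np.hstack([cv2.resize(a,(480,360),interpolation=2),cv2.resize(w,(320,360))]))
```

```text
2.3167 [ 0.527  -0.0875  0.0761] [-3.1399  0.0003  1.2841] [ 0.18    0.172  -0.6819]
```

View pics/c2.png

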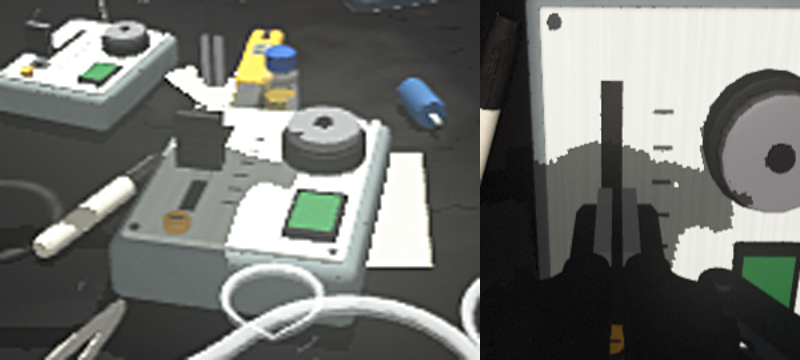

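The wrist crop shows the shut fingers centred on the slot, ahead of the lever (finger column 615, slot column 611). Now I'll push back in small steps.

Emit:
carry_out(targets=[[[0,-0.003,0,0,0,0,0],[0,-0.006,0,0,0,0,0],[0,-0.009,0,0,0,0,0],[0,-0.012,0,0,0,0,0],[0,-0.014,0,0,0,0,0],[0,-0.016,0,0,0,0,0],[0,-0.018,0,0,0,0,0],[0,-0.02,0,0,0,0,0]]])

```text
time_s: 3.08
ee_pos: [0.5222, -0.1061, 0.077]
ee_rot: [-3.142, -0.0, 1.286]
wrist_force: [-0.4, 0.9, -0.8]
gripper_width: -0.0002
gripper_force: 0.0
```

Emit:
carry_out(targets=[[[0,-0.002,0,0,0,0,0],[0,-0.004,0,0,0,0,0],[0,-0.006,0,0,0,0,0],[0,-0.008,0,0,0,0,0]]])

```text
time_s: 3.42
ee_pos: [0.5199, -0.1137, 0.0769]
ee_rot: [-3.141, -0.0, 1.286]
wrist_force: [0.4, 0.1, -0.2]
gripper_width: -0.0
gripper_force: 0.0
```

Emit:
carry_out(targets=[[[0,-0.002,0,0,0,0,0],[0,-0.004,0,0,0,0,0]]])

```text
time_s: 3.58
ee_pos: [0.5188, -0.1176, 0.077]
ee_rot: [-3.142, 0.0, 1.286]
wrist_force: [0.3, 0.3, -0.3]
gripper_width: 0.0
gripper_force: 0.0
```

Emit:
carry_out(targets=[[[0,-0.002,0,0,0,0,0],[0,-0.004,0,0,0,0,0]]])

```text
time_s: 3.75
ee_pos: [0.5177, -0.1214, 0.077]
ee_rot: [-3.142, -0.0, 1.286]
wrist_force: [-0.1, 0.4, -1.3]
gripper_width: 0.0
gripper_force: 0.0
```

Emit:
carry_out(targets=[[[0,-0.001,0,0,0,0,0],[0,-0.002,0,0,0,0,0]]])

```text
time_s: 3.92
ee_pos: [0.5172, -0.1233, 0.077]
ee_rot: [3.142, -0.0, 1.286]
wrist_force: [-0.6, 0.5, -0.2]
gripper_width: 0.0
gripper_force: 0.0
```

Emit:
carry_out(targets=[[[0,-0.001,0,0,0,0,0],[0,-0.002,0,0,0,0,0]]])

```text
time_s: 4.08
ee_pos: [0.5166, -0.1251, 0.077]
ee_rot: [3.142, -0.0, 1.286]
wrist_force: [-0.6, -0.1, -0.2]
gripper_width: 0.0003
gripper_force: 0.0
```

Run:
```python
from h import *
import cv2
a=ctrl.get_image("side")[180:300,170:330,::-1];w=ctrl.get_image("top")[160:240,280:360,::-1]
cv2.imwrite("pics/c3.png",np.hstack([cv2.resize(a,(480,360),interpolation=2),cv2.resize(w,(320,360))]))
```

```text
(no output)
```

View pics/c3.png

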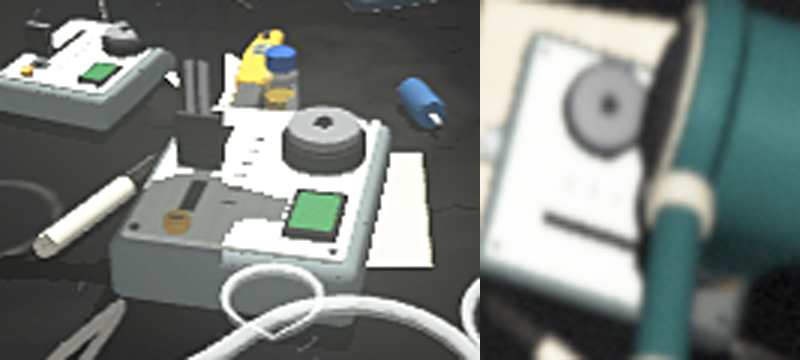

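The lever is still in detent 1, with the fingers right behind it. I'll continue.

Emit:
carry_out(targets=[[[0,-0.001,0,0,0,0,0],[0,-0.002,0,0,0,0,0],[0,-0.002,0,0,0,0,0]]])

```text
time_s: 4.43
ee_pos: [0.516, -0.1272, 0.077]
ee_rot: [3.142, 0.0, 1.286]
wrist_force: [-0.1, 1.1, -0.1]
gripper_width: 0.0001
gripper_force: 0.0
```

Emit:
carry_out(targets=[[[0,-0.001,0,0,0,0,0],[0,-0.002,0,0,0,0,0],[0,-0.002,0,0,0,0,0]]])

```text
time_s: 4.68
ee_pos: [0.5155, -0.1291, 0.077]
ee_rot: [3.142, 0.0, 1.286]
wrist_force: [-0.1, -0.1, -0.8]
gripper_width: 0.0
gripper_force: 0.0
```

Emit:
carry_out(targets=[[[0,-0.001,0,0,0,0,0],[0,-0.002,0,0,0,0,0],[0,-0.002,0,0,0,0,0]]])

```text
time_s: 4.93
ee_pos: [0.5149, -0.131, 0.077]
ee_rot: [3.142, 0.0, 1.286]
wrist_force: [-0.5, 0.2, 0.7]
gripper_width: 0.0
gripper_force: 0.0
```

Run:
```python
from h import *
import cv2
np.set_printoptions(precision=4,suppress=True)
im=ctrl.get_image("side")[:,:,::-1].copy();cv2.imwrite("pics/side4.png",im)
p=[.5525,-.119,-.285]
for q in(0,.016,.032):
  for L in[(-.05,-.047+q,.1),(-.02,-.047+q,.1),(-.02,-.047+q,.063)]:
    uv=proj("side",world(p,L))[0];print(q,uv)
a=im[205:265,205:265];cv2.imwrite("pics/c4.png",cv2.resize(a,None,fx=9,fy=9,interpolation=0))
s=ctrl.state();x=np.array([s["ee_pos"]]);print(proj("side",x))
```

```text
0 [223.5342 223.9573]
0 [239.631  225.5313]
0 [240.4322 243.1026]
0.016 [226.1311 219.6492]
0.016 [241.9029 221.146 ]
0.016 [242.634  238.4454]
0.032 [228.6183 215.5232]
0.032 [244.0779 216.9478]
0.032 [244.7441 233.9824]
[[237.0137 228.8592]]
```

View pics/c4.png

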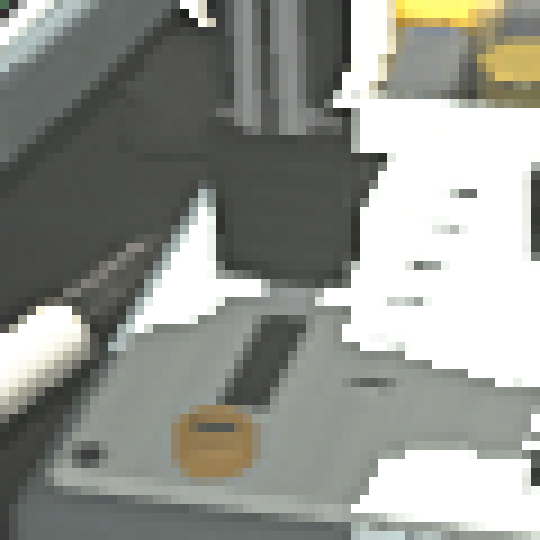

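The lever's near-face bottom edge is at row ~236.7, so it has hardly moved. I'll compare numerically with the first picture.

Run:
```python
import cv2
a=cv2.imread("pics/side0.png",0);b=cv2.imread("pics/side4.png",0)
for c in(232,236,242):
  print(c,"rows 214..242");print(a[214:243,c]);print(b[214:243,c])
print("row 230 cols 224..250");print(a[230,224:251]);print(b[230,224:251])
from h import *
s=ctrl.state();print(s["ee_pos"],s["wrist_force"])
# slot/ticks geometry seen by the side camera, deck z .052
for uv in[((465/9+205),(193/9+205)),((448/9+205),(229/9+205)),((425/9+205),(265/9+205)),((405/9+205),(300/9+205)),((372/9+205),(382/9+205)),((215/9+205),(427/9+205))]:
  P=ray("side",uv,.052)[:2]-[.55,-.119];c,t=np.cos(-.285),np.sin(-.285);print(P@[c,t],P@[-t,c])
```

```text
232 rows 214..242
[ 84  79 112 220 109  81  81  83  86  84  85  86  87  85  86  88  86  86
  88  85  76 108 255 255 138 152 155 158 135]
[145 143 143 142 144 102  69  72  74  75  74  74  75  75  75  76  74  75
  76  74  62 102 255 255 134 148 152 157 139]
236 rows 214..242
[ 98 255  93 241 163  82  80  84  85  87  86  86  88  88  86  89  89  87
  89  89  87  85 111 153 150 151  91  85  87]
[136 136 129 131 133 132  67  73  75  77  74  75  78  77  76  78  77  76
  78  78  75  72 103 149 146 148  80  73  75]
242 rows 214..242
[252 248 255  96 209 102  83  82  83  88  87  87  88  88  88  88  89  88
  88  87  83  73  92 255 255 136 146 140 149]
[ 55 191 255  55 107  94  68  72  74  76  77  76  77  76  77  78  77  77
  77  76  71  60  84 255 255 132 142 138 140]
row 230 cols 224..250
[112 170 255 255 234  62  80  85  86  87  87  88  89  89  91  90  90  91
  89  87  62 255 255 255 254 254 254]
[107 170 255 255 237  50  68  75  74  75  77  76  77  79  79  80  79  80
  77  77  50 255 255 255 254 254 254]
[ 0.51490759 -0.13092969  0.07701375] [0.13534887 0.31911251 0.21126208]
-0.00561394529040483 0.035591279617129754
-0.005933957498073769 0.019620676852229898
-0.00752461175293411 0.004011985085897253
-0.008518607573731525 -0.010511225661601844
-0.007921209464214516 -0.04201808725288807
-0.035017479784985414 -0.06359750718145026
```

Run:
```python
from h import *
np.set_printoptions(precision=4,suppress=True)
L=lambda W:np.array([(W[:2]-[.55,-.119])@[np.cos(-.285),np.sin(-.285)],(W[:2]-[.55,-.119])@[np.sin(.285),np.cos(.285)]])
print("back face bottom",L(ray("side",(236,235.9),.063)),"top back edge",L(ray("side",(236,218.5),.1)),L(ray("side",(236,219.0),.1)),"top front edge",L(ray("side",(237,217),.1)))
print("stem/deck",L(ray("side",(236,239.6),.052)),"screw",L(ray("side",(229,251.4),.059)))
print("corners",L(ray("side",(229,230),.08)),L(ray("side",(244,230),.08)))
print("tcp",L(ctrl.state()["ee_pos"]))
# wrist pic w1 at old pose
cm=np.load("cm.npy",allow_pickle=True).item()
for n,uv,z in[("screw",(384,368),.059),("top back edge",(384,338),.1),("split",(384,327),.1),("top of dark",(384,300),.1),("dark bottom z63",(384,300),.063),("slot far",(386,203),.052),("slot near",(384,348),.052),("tick far",(421,222),.052),("tick near",(418,333),.052)]:
  print(n,L(ray("wrist",(uv[0]/1.5,uv[1]/1.5),z,cm)))
```

```text
back face bottom [-0.0322 -0.0241] top back edge [-0.0308 -0.0228] [-0.0303 -0.0246] top front edge [-0.0305 -0.0169]
stem/deck [-0.0338 -0.0199] screw [-0.0325 -0.0701]
corners [-0.0424 -0.0329] [-0.015  -0.0276]
tcp [-0.0303 -0.0213]
screw [-0.0319 -0.064 ]
top back edge [-0.0325 -0.0221]
split [-0.0326 -0.0148]
top of dark [-0.0327  0.0027]
dark bottom z63 [-0.0324 -0.0106]
slot far [-0.0315  0.053 ]
slot near [-0.032  -0.0515]
tick far [-0.0081  0.0406]
tick near [-0.0077 -0.0396]
```

Run:
```python
from h import *
import cv2
np.set_printoptions(precision=4,suppress=True)
L=lambda W:np.array([(W[:2]-[.55,-.119])@[np.cos(-.285),np.sin(-.285)],(W[:2]-[.55,-.119])@[np.sin(.285),np.cos(.285)]])
cm=ctrl.camera_model("wrist");s=ctrl.state()
print("tip row246 at tcp z",L(ray("wrist",(253.5,246.5),s["ee_pos"][2],cm)),"tcp",L(s["ee_pos"]),proj("wrist",[s["ee_pos"]],cm))
w=ctrl.get_image("wrist")[:,:,::-1];cv2.imwrite("pics/w5f.png",w)
a=cv2.imread("pics/side4.png")[100:260,190:290]
cv2.imwrite("pics/w5.png",np.hstack([cv2.resize(w[150:310,200:310],(412,600),interpolation=2),cv2.resize(a,(375,600),interpolation=2)]))
```

```text
tip row246 at tcp z [-0.0293 -0.0273] tcp [-0.0303 -0.0213] [[251.6644 236.9725]]
```

View pics/w5.png

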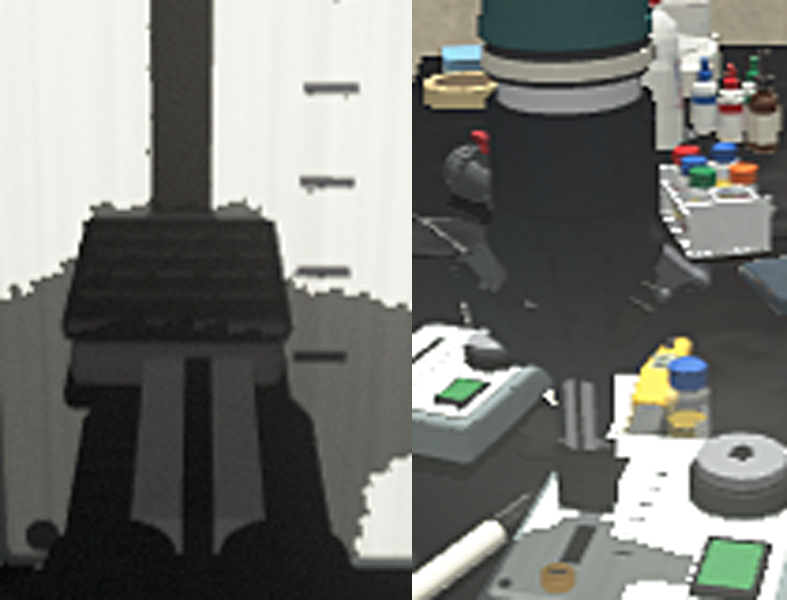

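In the wrist crop the fingertips (row 355) overlie the lever's top face (rows 340–385), and the front face is fully visible. So the tips look to be above the lever, not beside it. I'll triangulate the tip.

Run:
```python
from h import *
np.set_printoptions(precision=4,suppress=True)
R=lambda W:np.array([(W[:2]-[.55,-.119])@[np.cos(-.285),np.sin(-.285)],(W[:2]-[.55,-.119])@[np.sin(.285),np.cos(.285)]])
cm=ctrl.camera_model("wrist")
for z in(.06,.07,.077,.085,.09,.1,.11,.12):
  print(z,"wrist tip",R(ray("wrist",(252.9,244.7),z,cm)),"side tip",R(ray("side",(235,219.7),z)),"| lever front-top edge",R(ray("wrist",(247,240.7),z,cm)),"back-top",R(ray("wrist",(221,252.5),z,cm)),"front-bot",R(ray("wrist",(240,207),z,cm)))
s=ctrl.state();print(s)
```

```text
0.06 wrist tip [-0.0296 -0.0349] side tip [-0.0524  0.0407] | lever front-top edge [-0.0332 -0.0322] back-top [-0.0495 -0.0404] front-bot [-0.0373 -0.0099]
0.07 wrist tip [-0.0296 -0.0297] side tip [-0.0472  0.0237] | lever front-top edge [-0.0331 -0.0271] back-top [-0.0485 -0.0349] front-bot [-0.0369 -0.006 ]
0.077 wrist tip [-0.0296 -0.0261] side tip [-0.0435  0.0117] | lever front-top edge [-0.0329 -0.0236] back-top [-0.0478 -0.031 ] front-bot [-0.0366 -0.0033]
0.085 wrist tip [-0.0297 -0.0219] side tip [-0.0393 -0.0019] | lever front-top edge [-0.0328 -0.0196] back-top [-0.0469 -0.0266] front-bot [-0.0363 -0.0003]
0.09 wrist tip [-0.0297 -0.0193] side tip [-0.0367 -0.0104] | lever front-top edge [-0.0327 -0.017 ] back-top [-0.0464 -0.0239] front-bot [-0.0361  0.0017]
0.1 wrist tip [-0.0297 -0.0141] side tip [-0.0315 -0.0275] | lever front-top edge [-0.0326 -0.012 ] back-top [-0.0454 -0.0184] front-bot [-0.0358  0.0055]
0.11 wrist tip [-0.0297 -0.0089] side tip [-0.0262 -0.0445] | lever front-top edge [-0.0324 -0.0069] back-top [-0.0443 -0.0129] front-bot [-0.0354  0.0094]
0.12 wrist tip [-0.0298 -0.0038] side tip [-0.021  -0.0615] | lever front-top edge [-0.0322 -0.0019] back-top [-0.0433 -0.0074] front-bot [-0.035   0.0132]
{'time_s': 5.0333, 'q': array([-0.2959,  0.1108,  2.0359,  0.    ,  0.9949, -0.0107]), 'joint_velocities': array([ 0.0002, -0.0011,  0.001 , -0.0019, -0.0003,  0.0005]), 'tau': array([ -0.0313, -38.4731, -32.224 ,  -0.0049,   0.0007,  -0.0027]), 'ee_pos': array([ 0.5149, -0.1309,  0.077 ]), 'ee_rot': array([-3.1416, -0.    ,  1.2857]), 'wrist_force': array([ 0.2864,  1.1197, -0.3045]), 'ft_torque': array([-0.0303,  0.0323, -0.0644]), 'gripper_force': 0.0, 'gripper_width': 0.00016792869884593007}
```

The rays agree on a fingertip at z ≈ 0.10, spanning local y of about -0.032 to -0.012. So the tips have been gliding just over the lever, about 25 mm higher than the reported TCP, and the lever hasn't moved. I'll go back ahead of the lever and descend another 25 mm, watching the force.

Emit:
carry_out(targets=[[[0,0,0,-0.006,0,0,0],[0,0.014,0,-0.006,0,0,0],[0,0.028,0,-0.006,0,0,0],[0,0.04,0,-0.006,0,0,0],[0,0.04,0,-0.003,0,0,0],[0,0.04,0,0.003,0,0,0],[0,0.04,0,0.008,0,0,0],[0,0.04,0,0.008,0,0,0]]])

```text
time_s: 5.7
ee_pos: [0.5247, -0.0925, 0.0673]
ee_rot: [-3.139, 0.0, 1.286]
wrist_force: [-0.9, -0.6, -0.0]
gripper_width: -0.0003
gripper_force: 0.0
```

Emit:
carry_out(targets=[[[0,0,0,0.003,0,0,0],[0,0,0,0.006,0,0,0],[0,0,0,0.009,0,0,0],[0,0,0,0.009,0,0,0]]])

```text
time_s: 6.03
ee_pos: [0.5255, -0.0926, 0.0592]
ee_rot: [-3.14, 0.0, 1.285]
wrist_force: [-0.9, -0.8, 0.6]
gripper_width: 0.0
gripper_force: 0.0
```

Run:
```python
from h import *
import cv2
np.set_printoptions(precision=4,suppress=True)
s=ctrl.state();print(s["ee_pos"],s["wrist_force"])
b=ctrl.get_image("side")[:,:,::-1];cv2.imwrite("pics/side6.png",b);cv2.imwrite("pics/w6.png",ctrl.get_image("wrist")[:,:,::-1])
g=b.mean(2).astype(int)
print(g[205:222,228:250])
```

```text
[ 0.5255 -0.0926  0.0592] [-0.9011 -0.7685  0.6366]
[[254 253 252 252 254 255 206  40  82 129 144  92  63 123 142 121  81  65
   69  64  51 176]
 [255 253 252 252 254 255 206  42  66 125 144 101  70 124 141 122  81  65
   68  67  54 144]
 [255 255 254 252 254 255 205  43  69 126 144 100  70 124 141 134  90  65
   69  67  56 112]
 [200 255 255 255 254 255 204  44  68 126 144 101  70 123 140 136  92  66
   69  68  60 120]
 [ 52  34 255 255 255 255 207  45  68 126 144 102  59 121 141 137  92  65
   71  68  61 115]
 [ 71  62  43 246 255 255 213  46  70 127 145 103  59 121 141 136  92  66
   71  68  61 112]
 [ 76  74  66  53  36 255 222  53  59 123 144 114  69 121 141 136  93  67
   70  66  75 135]
 [ 78  78  75  71  63  56  56  62  60 123 144 114  69 121 141 137  92  65
   70  63 117 147]
 [ 79  78  76  74  73  70  65  62  60 121 143 114  69 121 142 137  92  64
   63  74 139 152]
 [ 78  76  76  75  72  70  62  98 125 135 142 114  70 122 142 135  94  64
   59 108 138 144]
 [ 77  76  72  70  71  68  58 255 255 154 143 115  72 103 136 137 109 133
  157 185 149 135]
 [ 76  79  80  74  70  66  93 111  71  72  89  81  66  84 132 137 112 255
  255 255 255 255]
 [ 79 108 116 114 112 109 105 101 103  93  89  89  83  76  66  47 101 255
  255 255 255 255]
 [ 68  69  79  82  92  97  96 109 115 115 114 114 115 113 109  68 162 255
  255 255 255 255]
 [ 67  66  64  65  64  64  62  63  61  69  71  70  80  83  91  64 162 255
  255 255 255 254]
 [ 68  68  69  68  68  67  68  68  67  67  68  66  68  66  64  61 166 255
  255 255 255 255]
 [ 69  68  68  69  69  69  68  69  70  69  69  69  70  70  66  66 175 255
  255 255 255 255]]
```

The finger is now behind the lever: its top edge occludes it at rows 216–219. I'll lower 5 mm more and push back.

Emit:
carry_out(targets=[[[0,0,0,0.003,0,0,0],[0,0,0,0.005,0,0,0],[0,-0.003,0,0.005,0,0,0],[0,-0.006,0,0.005,0,0,0],[0,-0.009,0,0.005,0,0,0],[0,-0.011,0,0.005,0,0,0],[0,-0.013,0,0.005,0,0,0]]])

```text
time_s: 6.72
ee_pos: [0.5225, -0.1053, 0.0551]
ee_rot: [3.141, -0.0, 1.286]
wrist_force: [0.4, 0.1, 0.0]
gripper_width: -0.0002
gripper_force: 0.0
```

Emit:
carry_out(targets=[[[0,-0.001,0,0,0,0,0],[0,-0.002,0,0,0,0,0],[0,-0.003,0,0,0,0,0]]])

```text
time_s: 6.97
ee_pos: [0.5217, -0.1079, 0.0551]
ee_rot: [3.141, -0.0, 1.286]
wrist_force: [-0.4, 0.1, 0.4]
gripper_width: -0.0003
gripper_force: 0.1
```

Emit:
carry_out(targets=[[[0,-0.001,0,0,0,0,0],[0,-0.002,0,0,0,0,0],[0,-0.003,0,0,0,0,0]]])

```text
time_s: 7.22
ee_pos: [0.5208, -0.1107, 0.055]
ee_rot: [-3.142, 0.0, 1.286]
wrist_force: [0.7, 0.4, 0.1]
gripper_width: -0.0002
gripper_force: 0.0
```

Emit:
carry_out(targets=[[[0,-0.001,0,0,0,0,0],[0,-0.002,0,0,0,0,0],[0,-0.003,0,0,0,0,0]]])

```text
time_s: 7.47
ee_pos: [0.52, -0.1137, 0.055]
ee_rot: [-3.142, 0.0, 1.286]
wrist_force: [-0.8, 0.0, -0.5]
gripper_width: -0.0002
gripper_force: 0.0
```

Emit:
carry_out(targets=[[[0,-0.001,0,0,0,0,0],[0,-0.002,0,0,0,0,0],[0,-0.003,0,0,0,0,0]]])

```text
time_s: 7.72
ee_pos: [0.5194, -0.1156, 0.055]
ee_rot: [-3.142, -0.002, 1.285]
wrist_force: [1.6, 5.5, 0.7]
gripper_width: -0.0
gripper_force: 3.1
```

Contact: 5.5 N at local y ≈ -0.005, which matches the lever leaving detent 1. I'll push on.

Emit:
carry_out(targets=[[[0,-0.001,0,0,0,0,0],[0,-0.002,0,0,0,0,0],[0,-0.003,0,0,0,0,0]]])

```text
time_s: 7.97
ee_pos: [0.5185, -0.1185, 0.055]
ee_rot: [-3.142, -0.001, 1.286]
wrist_force: [1.2, 3.1, 0.4]
gripper_width: 0.0002
gripper_force: 1.8
```

Emit:
carry_out(targets=[[[0,-0.001,0,0,0,0,0],[0,-0.002,0,0,0,0,0],[0,-0.003,0,0,0,0,0]]])

```text
time_s: 8.22
ee_pos: [0.5173, -0.1225, 0.055]
ee_rot: [-3.142, 0.0, 1.286]
wrist_force: [0.1, 1.7, -0.2]
gripper_width: -0.0002
gripper_force: 0.7
```

Emit:
carry_out(targets=[[[0,-0.001,0,0,0,0,0],[0,-0.002,0,0,0,0,0],[0,-0.003,0,0,0,0,0]]])

```text
time_s: 8.47
ee_pos: [0.5165, -0.1256, 0.055]
ee_rot: [-3.142, 0.001, 1.286]
wrist_force: [-0.1, -0.2, -0.3]
gripper_width: 0.0002
gripper_force: 0.0
```

```bash
cat > lev.py <<'E'
from h import *
import cv2,sys
np.set_printoptions(precision=4,suppress=True)
s=ctrl.state();b=ctrl.get_image("side")[:,:,::-1];cv2.imwrite(f"pics/{sys.argv[1]}.png",b)
g=b.mean(2).astype(int);e=s["ee_pos"];print(s["time_s"],e,"ly",(e[0]-.55)*.281+(e[1]+.119)*.96,s["wrist_force"])
for c in(232,236,240):print(c,g[214:248,c])
print(g[230,220:251])
E
python3 lev.py s7
```

```text
8.4667 [ 0.5165 -0.1256  0.055 ] ly -0.015802556043237243 [-0.0566 -0.2296 -0.2528]
232 [123 124 126 124 105 108 109  66 110  98  65  69  70  71  73  71  70  74
  72  71  73  72  72  72  74  70  67  90 149 143 144  93  61  69]
236 [102 102 102  83  84  85  87  70  97 116  71  69  72  72  74  72  71  73
  75  72  73  74  73  73  76  73  71  70 151 146 147 141 107 137]
240 [ 76  76  77  77  84  84  87  79  75  97  95  73  75  79  84  84  79  78
  78  77  75  72  70  72  70  69  65  63 106 158 153 151 149 150]
[ 71  72  75  79  95  77  65  69  71  70  70  70  70  72  72  73  71  73
  72  73  79  75  73  67 251 255 255 255 254 254 255]
```

Emit:
carry_out(targets=[[[0,-0.001,0,0,0,0,0],[0,-0.002,0,0,0,0,0],[0,-0.003,0,0,0,0,0],[0,-0.004,0,0,0,0,0],[0,-0.004,0,0,0,0,0]]])

```text
time_s: 8.93
ee_pos: [0.5155, -0.1292, 0.055]
ee_rot: [3.142, 0.0, 1.286]
wrist_force: [-0.3, -0.1, -0.0]
gripper_width: 0.0002
gripper_force: 0.0
```

Emit:
carry_out(targets=[[[0,-0.001,0,0,0,0,0],[0,-0.001,0,0,0,0,0]]])

```text
time_s: 9.1
ee_pos: [0.5152, -0.13, 0.055]
ee_rot: [-3.142, 0.0, 1.286]
wrist_force: [0.7, -0.2, 0.6]
gripper_width: -0.0002
gripper_force: 0.0
```

Emit:
carry_out(targets=[[[0,-0.001,0,0,0,0,0],[0,-0.001,0,0,0,0,0]]])

```text
time_s: 9.27
ee_pos: [0.515, -0.1305, 0.055]
ee_rot: [3.142, -0.001, 1.286]
wrist_force: [0.8, 1.9, -0.3]
gripper_width: 0.0003
gripper_force: 0.9
```

```bash
python3 lev.py s8
python3 - <<'E'
from h import *
for r in(235.9,241.7):
  W=ray("side",(236,r),.063);print(r,(W[0]-.55)*.281+(W[1]+.119)*.96)
E
```

```text
9.2667 [ 0.515  -0.1305  0.055 ] ly -0.02087100127134983 [ 0.7676  1.8974 -0.2764]
232 [143 144 136 136 135 136 132 133  71  95 117  71  67  70  70  72  71  71
  71  72  71  71  72  71  70  73  71  67  66 132 144 142 148  56]
236 [130 129 129 129 128 129 126 127 106  70 113  94  68  71  71  73  73  72
  72  74  72  73  75  73  73  73  74  70  68  86 140 137 141 135]
240 [ 70  69  70  70  71  70  71  71  71  67  79  85  74  73  73  78  77  75
  75  74  77  76  68  67  67  69  75  83  89 111 158 151 149 149]
[ 71  71  76  84  73  66  68  69  68  69  70  71  71  73  72  73  73  74
  73  77  77  77  80  67 251 255 255 255 254 254 255]
235.9 -0.024049236503311745
241.7 -0.043337508235153976
```

Contact at home now matches the expected position. The back face is 22.6 mm ahead of the screw centre, against 24 mm expected. I'll back off, lift over the lever and come down behind it.

Emit:
carry_out(targets=[[[0,0.005,0,0,0,0,0],[0,0.005,0,0,0,0,0],[0,0.005,0,0,0,0,0],[0,0.005,0,-0.02,0,0,0],[0,0.005,0,-0.04,0,0,0],[0,0.005,0,-0.045,0,0,0],[0,0.005,0,-0.045,0,0,0]]])

```text
time_s: 9.9
ee_pos: [0.5182, -0.1267, 0.1021]
ee_rot: [3.137, 0.0, 1.286]
wrist_force: [0.8, -0.6, 0.2]
gripper_width: -0.0003
gripper_force: 0.0
```

```bash
python3 lev.py s9
```

```text
9.9 [ 0.5182 -0.1267  0.1021] ly -0.016280586986656853 [ 0.7617 -0.6204  0.1754]
232 [ 79  76  72 130 163 207 255 255 101  91 118  78  76  78  76  78  78  77
  77  78  77  77  78  76  76  77  75  73  71 134 145 143 139  63]
236 [ 89 253 255 255 255 254 255 255 255  60 112  98  75  79  79  80  81  78
  79  81  78  79  80  79  78  79  79  76  74  99 141 138 141 137]
240 [253 255 255 255 255 254 255 255 255  73  59  76  77  78  84  84  82  81
  81  84  83  80  74  72  72  75  70  75  88 112 157 152 150 150]
[ 76  77  80  88  78  73  75  75  75  76  77  76  78  79  78  79  81  81
  80  78  82  84  85  74 250 255 255 255 254 254 254]
```

Emit:
carry_out(targets=[[[0,-0.02,0,0,0,0,0],[0,-0.04,0,0,0,0,0],[0,-0.058,0,0,0,0,0],[0,-0.058,0,0,0,0,0],[0,-0.058,0,0.015,0,0,0],[0,-0.058,0,0.03,0,0,0],[0,-0.058,0,0.042,0,0,0],[0,-0.058,0,0.044,0,0,0]]])

```text
time_s: 10.62
ee_pos: [0.4973, -0.1802, 0.0524]
ee_rot: [-3.135, -0.001, 1.286]
wrist_force: [-0.6, -0.0, 0.0]
gripper_width: -0.0
gripper_force: 0.0
```

```bash
python3 lev.py s10; python3 -c "
from h import *
import cv2
a=cv2.imread('pics/s10.png')[190:280,200:280];w=ctrl.get_image('wrist')[150:310,200:310,::-1]
cv2.imwrite('pics/v10.png',np.hstack([cv2.resize(a,(400,450),interpolation=2),cv2.resize(w,(310,450))]))"
```

```text
10.6167 [ 0.4973 -0.1802  0.0524] ly -0.07355527245114855 [-0.5661 -0.0408  0.0337]
232 [ 67  68  68  68  69  71  72  71  72  72  73  73  74  76  76  76  78  77
  77  78  78  79  79  79  79  79  78  78  75  84 149 147 140  64]
236 [ 92  87  65  68  70  71  73  73  74  76  76  77  77  72  73  74  76  73
  76  76  75  76  78  77  76  77  77  75  72  95 133 134 142 138]
240 [198 128  60  70  73  74  75  75  76  77  77  76  77  75  78  79  77  78
  78  82  81  79  73  72  71  73  68 109 167 240 255 255 133 255]
[ 73 126 142 128  83  85 130 142 137  94  71  76  78  76  76  77  76  76
  75  74  77  80  82  70 251 255 255 255 254 254 255]
```

View pics/v10.png

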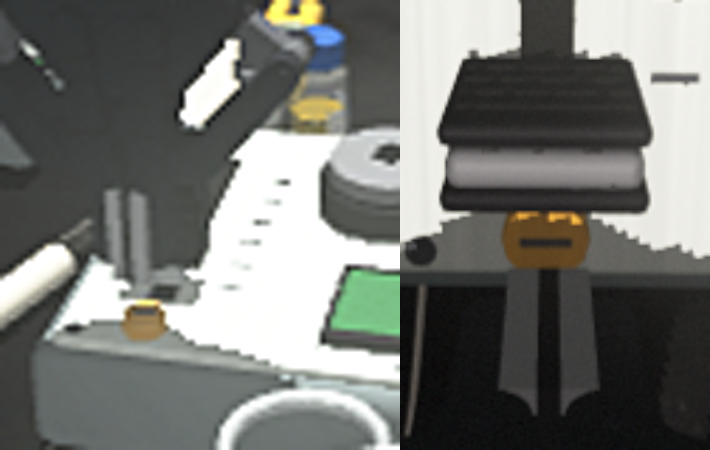

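The last picture shows the lever at home right by the screw, with the fingers behind it, centred and clear of the screw. I'll push forward now.

Emit:
carry_out(targets=[[[0,0.003,0,0,0,0,0],[0,0.006,0,0,0,0,0],[0,0.009,0,0,0,0,0],[0,0.011,0,0,0,0,0],[0,0.012,0,0,0,0,0],[0,0.012,0,0,0,0,0]]])

```text
time_s: 11.22
ee_pos: [0.5038, -0.1699, 0.0564]
ee_rot: [3.141, 0.0, 1.286]
wrist_force: [-0.4, -0.5, -0.1]
gripper_width: 0.0001
gripper_force: 0.0
```

Emit:
carry_out(targets=[[[0,0.001,0,0,0,0,0],[0,0.002,0,0,0,0,0],[0,0.002,0,0,0,0,0]]])

```text
time_s: 11.47
ee_pos: [0.504, -0.1682, 0.056]
ee_rot: [-3.142, -0.0, 1.286]
wrist_force: [-0.2, -0.1, 0.3]
gripper_width: -0.0002
gripper_force: 0.0
```

Emit:
carry_out(targets=[[[0,0.001,0,0,0,0,0],[0,0.002,0,0,0,0,0],[0,0.002,0,0,0,0,0]]])

```text
time_s: 11.72
ee_pos: [0.5045, -0.1662, 0.056]
ee_rot: [-3.141, -0.0, 1.286]
wrist_force: [0.2, -0.4, -0.4]
gripper_width: -0.0001
gripper_force: 0.0
```

Emit:
carry_out(targets=[[[0,0.001,0,0,0,0,0],[0,0.002,0,0,0,0,0],[0,0.002,0,0,0,0,0]]])

```text
time_s: 11.97
ee_pos: [0.505, -0.1647, 0.056]
ee_rot: [-3.142, 0.001, 1.286]
wrist_force: [-1.1, -1.2, 0.2]
gripper_width: 0.0003
gripper_force: 0.9
```

Emit:
carry_out(targets=[[[0,0.001,0,0,0,0,0],[0,0.002,0,0,0,0,0],[0,0.002,0,0,0,0,0]]])

```text
time_s: 12.22
ee_pos: [0.5055, -0.1632, 0.056]
ee_rot: [3.142, 0.001, 1.286]
wrist_force: [-1.1, -3.1, -0.1]
gripper_width: -0.0002
gripper_force: 1.7
```

Contact at local y ≈ -0.0565, as predicted. First click:

Emit:
carry_out(targets=[[[0,0.001,0,0,0,0,0],[0,0.002,0,0,0,0,0],[0,0.002,0,0,0,0,0]]])

```text
time_s: 12.47
ee_pos: [0.5063, -0.1602, 0.056]
ee_rot: [3.142, -0.001, 1.285]
wrist_force: [-0.5, -1.7, 0.3]
gripper_width: -0.0002
gripper_force: 0.6
```

Emit:
carry_out(targets=[[[0,0.001,0,0,0,0,0],[0,0.002,0,0,0,0,0],[0,0.002,0,0,0,0,0]]])

```text
time_s: 12.72
ee_pos: [0.507, -0.158, 0.056]
ee_rot: [-3.142, -0.001, 1.286]
wrist_force: [-0.1, -0.7, -0.4]
gripper_width: 0.0
gripper_force: 0.0
```

Emit:
carry_out(targets=[[[0,0.001,0,0,0,0,0],[0,0.002,0,0,0,0,0],[0,0.002,0,0,0,0,0]]])

```text
time_s: 12.97
ee_pos: [0.5075, -0.1563, 0.056]
ee_rot: [-3.142, -0.001, 1.286]
wrist_force: [-0.1, -0.8, 0.1]
gripper_width: -0.0003
gripper_force: 0.0
```

Emit:
carry_out(targets=[[[0,0.001,0,0,0,0,0],[0,0.001,0,0,0,0,0],[0,0.001,0,0,0,0,0]]])

```text
time_s: 13.22
ee_pos: [0.5077, -0.1556, 0.056]
ee_rot: [-3.142, -0.0, 1.286]
wrist_force: [-0.0, -0.6, 1.0]
gripper_width: 0.0005
gripper_force: 0.0
```

```bash
python3 lev.py s11
```

```text
13.2167 [ 0.5077 -0.1556  0.056 ] ly -0.047021842898334616 [-0.0317 -0.6314  0.997 ]
232 [ 72  74  73  72  80 132 138 137 130 130 131 130 131 127 127 127 127 125
 125 125 125 126 107  73  65  89 194 185 138 130  87  72  70  72]
236 [ 73  74  74  74  75  75  73  72  74  74  73  73  73  73  74  77  78  78
  77  84 117 108  96  82  72  74 130 152 148 151  75  77 117 141]
240 [ 73  71  66 108  98 101  61  89  85  74  76  76  78  79  80  78  76  75
  77  76  78  77  78  75  70  61 142 255 255 133 137 132 145 255]
[ 73  73  77  79  97  79  66  90 132 146  98  73 127 144 138 104  78  79
  81  79  76  79  69  66 251 255 255 255 254 254 255]
```

Emit:
carry_out(targets=[[[0,0.001,0,0,0,0,0],[0,0.001,0,0,0,0,0],[0,0.001,0,0,0,0,0]]])

```text
time_s: 13.52
ee_pos: [0.5079, -0.1548, 0.056]
ee_rot: [3.142, -0.0, 1.286]
wrist_force: [1.2, -0.5, -0.2]
gripper_width: -0.0002
gripper_force: 0.0
```

```bash
python3 lev.py s12|grep -v 232
```

```text
13.5167 [ 0.5079 -0.1548  0.056 ] ly -0.04616033011575566 [ 1.1945 -0.472  -0.2023]
236 [ 74  75  75  75  76  75  73  73  73  73  74  73  79  78  79  78  84  83
  83  85 135 108  95  70  92 153 148 150  94  69  67  91 255 129]
240 [ 74  72  66 109 105  82  67  72  75  78  78  79  79  81  81  79  78  77
  81  78  78  80  78  72  80 255 255 136 149 150 144 133 149 255]
[ 73  74  78  80  98  80  66  92 132 146 106  67 125 144 141 114  84  78
  82  81  78  78  77  56 253 255 255 255 254 254 255]
```

Emit:
carry_out(targets=[[[0,0.001,0,0,0,0,0],[0,0.002,0,0,0,0,0],[0,0.002,0,0,0,0,0]]])

```text
time_s: 13.82
ee_pos: [0.5085, -0.1528, 0.056]
ee_rot: [3.142, -0.0, 1.286]
wrist_force: [0.1, 0.3, 0.3]
gripper_width: 0.0
gripper_force: 0.0
```

```bash
python3 lev.py s13|grep -v 232
```

```text
13.8167 [ 0.5085 -0.1528  0.056 ] ly -0.044060694173446276 [0.1447 0.3117 0.3288]
  89  88  90  89  62  71 233 255 134 148 135 112  92  73  71  73]
236 [ 74  74  75  75  74  76  76  76  76  81  82  81  82  82  89  89  89  87
  90 123 134 113  79  71  93 153 148 151  93  69  70  81 117 140]
240 [ 74  69  58  52  59  67  71  74  76  78  78  79  81  82  82  80  79  79
  80  77  78  80  78  71  80 255 255 136 149 149 145 139 135 138]
[ 73  74  77  79 117 132  89  62 125 146 117  77  89 131 145 125  89  77
  81  81  79  77  76  55 253 255 255 255 254 254 255]
```

Click 1 is confirmed: bottom edge at row 238.1, stationary. On to click 2.

Emit:
carry_out(targets=[[[0,0.001,0,0,0,0,0],[0,0.002,0,0,0,0,0],[0,0.003,0,0,0,0,0],[0,0.003,0,0,0,0,0]]])

```text
time_s: 14.2
ee_pos: [0.5094, -0.1499, 0.056]
ee_rot: [-3.142, -0.0, 1.286]
wrist_force: [-0.6, 0.5, 0.3]
gripper_width: 0.0
gripper_force: 0.0
```

Emit:
carry_out(targets=[[[0,0.001,0,0,0,0,0],[0,0.002,0,0,0,0,0],[0,0.003,0,0,0,0,0],[0,0.003,0,0,0,0,0]]])

```text
time_s: 14.53
ee_pos: [0.5099, -0.1479, 0.056]
ee_rot: [-3.142, 0.001, 1.286]
wrist_force: [-1.0, -3.2, -0.1]
gripper_width: 0.0002
gripper_force: 1.7
```

Emit:
carry_out(targets=[[[0,0.001,0,0,0,0,0],[0,0.002,0,0,0,0,0],[0,0.003,0,0,0,0,0],[0,0.003,0,0,0,0,0]]])

```text
time_s: 14.87
ee_pos: [0.5112, -0.1437, 0.056]
ee_rot: [3.142, -0.001, 1.285]
wrist_force: [0.4, -0.0, -0.0]
gripper_width: 0.0
gripper_force: 0.2
```

Emit:
carry_out(targets=[[[0,0.001,0,0,0,0,0],[0,0.002,0,0,0,0,0],[0,0.002,0,0,0,0,0]]])

```text
time_s: 15.12
ee_pos: [0.5117, -0.1417, 0.056]
ee_rot: [-3.141, -0.001, 1.286]
wrist_force: [-0.3, -0.7, 0.0]
gripper_width: 0.0001
gripper_force: 0.0
```

```bash
python3 lev.py s14
```

```text
15.1167 [ 0.5117 -0.1417  0.056 ] ly -0.03258481496449945 [-0.3027 -0.6775  0.0119]
232 [ 70  83  84  83  95  94  95  96 104 104 104 104 116 115 115 115 116 133
 118  62  60 143 255 255 131 147 150 155 136 109  90  69  65  70]
236 [ 69  94 139 135 135 138 137 137 138 137 138 141 140 141 141 144 143 145
 143  69  69  67 123 145 144 148  63  71  72  70  67  77 115 138]
240 [ 73  72  73  73  74  75  76  76  77  77  77  78  78  78  79  78  73  72
  74  75  72  67  80 158 128 139 143 154 152 151 151 150 150 150]
[ 72  72  75  74 104 169 255 255 242  62 117 145 116  75 106 136 143 133
 121  90  73  76  74  80  49 255 255 255 254 254 255]
```

Bottom edge at row ~235.7, so the lever is near the crest. I'll nudge it on 1 mm at a time.

Emit:
carry_out(targets=[[[0,0.001,0,0,0,0,0],[0,0.001,0,0,0,0,0],[0,0.001,0,0,0,0,0]]])

```text
time_s: 15.42
ee_pos: [0.5119, -0.1412, 0.056]
ee_rot: [-3.142, -0.0, 1.286]
wrist_force: [-0.3, 0.3, 0.1]
gripper_width: -0.0001
gripper_force: 0.0
```

```bash
python3 lev.py s15|grep -A2 ^236
```

```text
236 [ 70  95 139 139 136 137 138 137 137 141 141 141 141 144 145 144 143 147
 138  65  68  73 149 143 144 121  65  73  71  69  67  77 115 138]
240 [ 73  73  73  74  74  76  76  76  77  77  77  78  78  78  79  77  72  71
```

Emit:
carry_out(targets=[[[0,0.001,0,0,0,0,0],[0,0.001,0,0,0,0,0],[0,0.001,0,0,0,0,0]]])

```text
time_s: 15.72
ee_pos: [0.5121, -0.1404, 0.056]
ee_rot: [-3.142, -0.0, 1.286]
wrist_force: [0.0, 0.1, 0.2]
gripper_width: 0.0003
gripper_force: 0.0
```

```bash
python3 lev.py s16|grep -v ^232
```

```text
15.7167 [ 0.5121 -0.1404  0.056 ] ly -0.031178574822513405 [0.0007 0.1175 0.1843]
  73  59  78 255 255 129 144 149 151 155 137 110  89  70  67  69]
236 [ 71 126 140 137 136 137 140 140 140 141 145 144 144 144 144 144 144 147
 114  66  68  80 150 143 146  97  68  73  74  70  66  77 115 139]
240 [ 74  74  75  75  76  76  76  77  78  77  78  77  78  78  78  81  74  72
  75  75  72  64 111 173 132 136 145 155 153 151 151 150 150 149]
[ 71  71  76  75 104 170 255 255 254 112  91 137 132  86  88 132 144 136
 133 101  74  73  74  69  54 241 255 255 255 254 255]
```

Emit:
carry_out(targets=[[[0,0.001,0,0,0,0,0],[0,0.001,0,0,0,0,0],[0,0.001,0,0,0,0,0],[0,0.001,0,0,0,0,0],[0,0.001,0,0,0,0,0]]])

```text
time_s: 16.18
ee_pos: [0.5124, -0.1395, 0.056]
ee_rot: [-3.142, 0.0, 1.286]
wrist_force: [0.6, -0.4, 0.0]
gripper_width: 0.0
gripper_force: 0.0
```

```bash
python3 lev.py s17|grep -v ^232
```

```text
16.1833 [ 0.5124 -0.1395  0.056 ] ly -0.030230440361622694 [ 0.5806 -0.3774  0.0315]
  49 166 255 239 127 142 147 145 164 255 122 107  89  70  67  69]
236 [ 76 141 138 140 139 140 140 143 143 144 144 143 144 144 143 142 145 145
  81  60 143 136 139 118  62  71  73  81  72  68  67  76 115 139]
240 [ 73  74  75  75  75  76  76  77  76  77  77  77  78  79  77  78  77  73
  73  70 108 146 139 142 110 137 145 164 255 140 149 150 150 149]
[ 73  72  76  75 104 169 255 255 255 253 121 117 146  98  72 128 145 136
 132 102  77  74  75  74  73  45 241 255 255 255 255]
```

Emit:
carry_out(targets=[[[0,0.001,0,0,0,0,0],[0,0.002,0,0,0,0,0],[0,0.002,0,0,0,0,0],[0,0.002,0,0,0,0,0]]])

```text
time_s: 16.57
ee_pos: [0.513, -0.1375, 0.056]
ee_rot: [-3.142, -0.0, 1.286]
wrist_force: [-0.8, -0.3, -1.3]
gripper_width: -0.0001
gripper_force: 0.0
```

```bash
python3 lev.py s18|grep -v ^232
```

```text
16.5667 [ 0.513  -0.1375  0.056 ] ly -0.028143873297115686 [-0.8057 -0.2738 -1.2938]
  55 167 255 238 129 141 148 150 152 156 137 110  90  71  68  70]
236 [125 146 143 143 143 144 143 142 143 142 143 144 143 144 143 144 146 109
  62  64 144 137 140 120  63  71  75  76  73  72  68  78 115 139]
240 [ 74  74  74  76  76  77  76  77  75  78  77  79  78  78  78  88  75  74
  72  71 109 146 140 143 110 138 147 151 146 149 150 151 150 149]
[ 74  73  76  76 106 169 255 255 255 253 116 114 145 120  79 128 146 144
 134 100  75  75  76  75  72  44 241 255 255 255 255]
```

Click 2 is confirmed (row 233.6, stationary). Third click, with care.

Emit:
carry_out(targets=[[[0,0.001,0,0,0,0,0],[0,0.002,0,0,0,0,0],[0,0.003,0,0,0,0,0],[0,0.003,0,0,0,0,0]]])

```text
time_s: 16.95
ee_pos: [0.5139, -0.1345, 0.056]
ee_rot: [3.142, -0.0, 1.286]
wrist_force: [-1.0, 0.2, 0.8]
gripper_width: -0.0001
gripper_force: 0.0
```

Emit:
carry_out(targets=[[[0,0.001,0,0,0,0,0],[0,0.002,0,0,0,0,0],[0,0.003,0,0,0,0,0],[0,0.003,0,0,0,0,0]]])

```text
time_s: 17.28
ee_pos: [0.5145, -0.1326, 0.0561]
ee_rot: [3.142, 0.001, 1.286]
wrist_force: [-1.6, -4.6, 0.6]
gripper_width: -0.0001
gripper_force: 1.8
```

Emit:
carry_out(targets=[[[0,0.001,0,0,0,0,0],[0,0.002,0,0,0,0,0],[0,0.003,0,0,0,0,0],[0,0.003,0,0,0,0,0]]])

```text
time_s: 17.62
ee_pos: [0.5157, -0.1283, 0.056]
ee_rot: [3.142, -0.001, 1.286]
wrist_force: [-1.3, -0.7, -0.6]
gripper_width: 0.0002
gripper_force: 0.2
```

Emit:
carry_out(targets=[[[0,0.001,0,0,0,0,0],[0,0.002,0,0,0,0,0],[0,0.002,0,0,0,0,0],[0,0.002,0,0,0,0,0]]])

```text
time_s: 17.95
ee_pos: [0.5162, -0.1265, 0.056]
ee_rot: [-3.142, -0.001, 1.286]
wrist_force: [0.3, 0.6, -0.9]
gripper_width: -0.0
gripper_force: 0.0
```

```bash
python3 lev.py s19
```

```text
17.95 [ 0.5162 -0.1265  0.056 ] ly -0.016694395187568198 [ 0.3481  0.6278 -0.8971]
232 [128 128 129 125 126 126 126 126 106 104  97  88  67  69  44  39  61 255
 255 237 127 133 138 144 148 151 152 157 138 112  91  72  69  72]
236 [123 123 122 102 104 104 104  86  87  88  88  87  88  76  72  69  64 113
 255 137 144 117 105  82  70  73  76  76  74  72  69  78 117 140]
240 [ 73  74  80  79  80  80  80  80  88  87  87  96 135 120  94  72  73  73
 158 149 148 123  63  78 117 141 150 157 155 154 152 152 151 150]
[ 74  74  77  77 105 170 255 255 255 255 255 227  61  78  72  65  64  68
  71  71  73  73  74  72  67  49 255 255 255 255 255]
```

Emit:
carry_out(targets=[[[0,0.001,0,0,0,0,0],[0,0.001,0,0,0,0,0],[0,0.001,0,0,0,0,0],[0,0.001,0,0,0,0,0]]])

```text
time_s: 18.33
ee_pos: [0.5164, -0.1259, 0.056]
ee_rot: [-3.142, -0.0, 1.286]
wrist_force: [-0.3, 0.1, 0.6]
gripper_width: 0.0001
gripper_force: 0.0
```

```bash
python3 lev.py s20
```

```text
18.3333 [ 0.5164 -0.1259  0.056 ] ly -0.016120558850703764 [-0.2917  0.1321  0.5848]
232 [128 124 125 126 126 125 108 108 107 103  77  68  64  64  40  41 138 255
 255 237 127 133 138 144 148 151 153 156 137 111  90  71  68  71]
236 [103 104 104 105 103  85  87  86  86  86  86  73  74  82  67  67  69 198
 254 135 145 120 106  82  71  73  76  76  74  73  69  79 116 140]
240 [ 79  79  79  79  80  80  88  86  88  88  89 104 134 121  95  71  72  86
 155 149 150 116  63  79 117 141 150 157 155 154 152 151 152 150]
[ 74  73  77  77 105 170 255 255 255 255 255 254 138  81  78  84  69  66
  70  71  72  73  73  70  64  43 255 255 255 255 255]
```

Emit:
carry_out(targets=[[[0,0.001,0,0,0,0,0],[0,0.001,0,0,0,0,0],[0,0.001,0,0,0,0,0],[0,0.001,0,0,0,0,0],[0,0.001,0,0,0,0,0]]])

```text
time_s: 18.8
ee_pos: [0.5166, -0.1251, 0.056]
ee_rot: [-3.142, 0.0, 1.286]
wrist_force: [0.4, 0.3, 0.2]
gripper_width: 0.0002
gripper_force: 0.0
```

```bash
python3 lev.py s21
```

```text
18.8 [ 0.5166 -0.1251  0.056 ] ly -0.015242414799256504 [0.3945 0.3329 0.24  ]
232 [125 125 125 107 108 108 108  90  88  82  70  64  47  41  70  67 160 255
 255 237 127 134 138 145 150 151 152 157 138 111  90  72  68  71]
236 [102 103  85  85  86  86  85  71  71  73  77  77  69  78  68  66  76 255
 255 135 147 120 106  80  70  74  75  75  74  72  69  78 116 139]
240 [ 77  78  79  86  84  88  88  87  97  96  97 123 134 122  75  73  71  92
 155 148 150  91  65  79 118 141 150 157 155 153 152 151 151 150]
[ 73  74  78  77 106 170 255 255 255 255 255 252 160 111  99 104  76  63
  70  71  71  72  71  69  62  44 247 255 255 255 255]
```

Emit:
carry_out(targets=[[[0,0.001,0,0,0,0,0],[0,0.001,0,0,0,0,0],[0,0.001,0,0,0,0,0],[0,0.001,0,0,0,0,0],[0,0.001,0,0,0,0,0]]])

```text
time_s: 19.27
ee_pos: [0.5169, -0.1241, 0.056]
ee_rot: [-3.142, 0.0, 1.286]
wrist_force: [-0.6, -0.6, -0.4]
gripper_width: 0.0003
gripper_force: 0.0
```

```bash
python3 lev.py s22
```

```text
19.2667 [ 0.5169 -0.1241  0.056 ] ly -0.014225888612369326 [-0.636  -0.5821 -0.3613]
232 [104 105 105 106  88  90  89  89  83  67 185 233 230 227 226 255 255 255
 235 242 124 127 130 139 147 150 151 155 137 110  89  69  66  68]
236 [ 82  81  81  82  67  68  68  74  73  63  64  65  74  62  63 221 255 255
 138 151 157 121 103  78  66  70  72  72  72  69  67  76 114 139]
240 [ 82  81  84  84  94  93  93  95  95  94 102 131 132 122  61  71 153 144
 146 123  64  68  68 134 113 138 149 155 154 152 152 150 150 150]
[ 72  71  75  74 104 169 255 255 255 255 255 255 255 255 255 255 255 254
 138 149 153 156 133 100 199 221 205 255 255 255 255]
```

The lever has snapped to row ~229.3, the third detent. I'll back off and lift clear.

Emit:
carry_out(targets=[[[0,-0.005,0,0,0,0,0],[0,-0.012,0,0,0,0,0],[0,-0.012,0,-0.02,0,0,0],[0,-0.012,0,-0.05,0,0,0],[0,-0.012,0,-0.085,0,0,0],[0,-0.012,0,-0.12,0,0,0],[0,-0.012,0,-0.12,0,0,0],[0,-0.012,0,-0.12,0,0,0]]])

```text
time_s: 19.98
ee_pos: [0.5157, -0.137, 0.1794]
ee_rot: [3.135, 0.0, 1.285]
wrist_force: [-0.7, -0.5, -0.2]
gripper_width: 0.0
gripper_force: 0.0
```

```bash
python3 lev.py s23
python3 - <<'E'
from h import *
import cv2
a=cv2.imread("pics/side0.png");b=cv2.imread("pics/s23.png");d=cv2.absdiff(a,b).max(2)
for n,(x0,x1,y0,y1) in dict(vial=(256,272,193,217),stone=(300,320,203,225),forceps=(158,212,278,336),beaker=(240,280,265,290),marker=(180,205,240,266)).items():print(n,d[y0:y1,x0:x1].mean(),d[y0:y1,x0:x1].max())
for r in(228.5,229.3,230):
  W=ray("side",(238,r),.063);print(r,(W[0]-.55)*.281+(W[1]+.119)*.96)
W=ray("side",(236,242.9),.063);print((W[0]-.55)*.281+(W[1]+.119)*.96)
E
```

```text
19.9833 [ 0.5157 -0.137   0.1794] ly -0.026919112977474013 [-0.7316 -0.5255 -0.1921]
232 [ 77  78  79  79  77  84 114 127 187 178 237 233 231 228 225 255 255 255
 233 240 128 125 141 255 255 255 255 255 255 239 177  94  78  70]
236 [ 76  77  80  79  79  81  81  80  81  81  81  83  82  77  76 220 255 255
 142 154 158 123 103 147  78  86  92  93  92  83  75 125 251 255]
240 [ 74  78  79  82  80  80  82  81  81  84  82  82  85  83  80  83 154 148
 149 126  75  78  75 138 253 255 255 255 255 255 255 254 254 255]
[ 80  80  82  82 108 169 255 255 255 254 254 255 255 255 255 255 255 253
 141 151 154 158 136 107 197 219 203 255 255 255 254]
vial 1.3958333333333333 4
stone 1.0136363636363637 4
forceps 13.790868454661558 152
beaker 5.276 108
marker 2.6215384615384614 8
228.5 0.002906377107106478
229.3 -2.326226495920694e-05
230 -0.002567740054765539
-0.04719866950435242
```

The lever moved 47 mm from home by vision and is still. The vial, air stone and marker are unchanged in the picture. The larger differences around the forceps and beaker are most likely shadow, since the arm was never low near them. Handing in.

```bash
python3 -c "
from rig import ctrl
print(ctrl.job_done())"
```

```text
the job is handed in; nothing more can be done
None
```

I pushed the lever back to its home position at the brass screw, then forward three clicks; it was resting in the third detent (about 47 mm from home by camera) with the arm clear when I handed the job in, though no verdict was returned and I did not directly confirm that the forceps, beaker and pH pen were undisturbed.

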